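# Refill the gravity roller track on the shop counter

## Robot

A 6-joint arm with a two-finger parallel gripper is mounted at the origin on the work surface. World frame = base frame: x ahead of the robot, y to its left, z up, the work surface at z = 0. Lengths are in m, angles in rad, forces in N, time in s.
With the tool pointing down it reaches from about 0.35 to 0.775 m from the base axis. Payload 7.3 kg.
Tool frame: the origin (TCP) lies on the centre line of the jaws, within the pads' length; the fingertips stand 17 mm ahead of it and the grasp point (between the pads) lies 2 mm behind it (robot.tip_extent is the distance from the TCP to the fingertips, in m); z points along the fingers, y is the line along which they close (so a half turn about z gives the same grasp; the last joint's range is limited). The gripper opens to 92 mm and grips with 3 to 60 N. Pads are 19 mm wide; open, the fingers measure 130 mm over their backs; the gripper's body (75 mm by 190 mm) begins 47 mm behind the grasp point.
Start: joints at [1.14, 0.342, 1.524, -0, 1.275, -0.146], TCP at [0.147, 0.504, 0.244] pointing down, gripper open.
Joint ranges: [-2.53, 2.53], [-0.77, 2.02], [0.04, 2.7], [-1, 4.14], [0.28, 2.66], [-3.11, 3.11]. Speed limits (rad/s): [2.57, 2.57, 3.14, 3.14, 3.14, 3.14].

## Interface

Orientations are given as [roll, pitch, yaw] about the fixed x, y, z axes, in that order (R = Rz(yaw) Ry(pitch) Rx(roll)).
In Python, from cell import robot gives the robot as it stands.
- The arm moves only by the tool step_arm, never from a script. Its argument "motion" is a list of rows, each a list of 2 entries, a list of its own where there are three numbers: the shift along the tool's x, y, z in units of 60 mm (1.0 is 60 mm), then the turn about the tool's z in rad. In form: [[[x, y, z], spin], ...]. A call has 1 to 10 rows; each row is the pose to reach, as a shift and turn from the pose commanded when the call began, along the tool's axes at that moment; what a row does not reach only later rows make up. A row lasts 1/8 s, in which the tool goes at most 62.5 mm and 10.7 degrees, less where a joint would pass 70% of its speed; a pose out of reach is approached as far as the arm can. A call with a gripper value outside its range is refused whole. "hand" is the closure in counts, from 0 (fully open) to 255 (shut), set as the call begins (left out, the last holds). The fingers move at their own pace and stop on an object; "squeeze" is the grip in N (left out, the last holds). Time passes only in rows, so rows that repeat a pose let the fingers close. It gives the time, the measured TCP pose, the force, the opening and the grip force at its end, in the units of the state.
- robot.observe(): the state, without advancing time (a new reading comes with each control period).
- robot.read_camera(name): name is "side" or "top"; returns a dict with "pixels" (400x640x3 uint8, red, green, blue), "intrinsics" (3x3 intrinsics, pixels), "xyz" and "rotation" of the camera in the world. Camera axes: x right, y up, looking along -z (the intrinsics and any distortion apply to the point x, -y, -z); pixel columns grow to the right and rows downward; lengths in m; the calibration is good to about 2 mm. A picture is of the moment at which its call begins. There is no depth.
- robot.hand_in(): hands the job in; it is judged then, once.
The state is a dict: "time": time; "qpos": joint angles; "qvel": joint speeds; "joint_efforts": joint torques, N m; "tool_pos": TCP position; "tool_rot": TCP orientation; "contact_force": force on the tool from outside, world axes, zero at the start; "torque": the same for the moment, N m; "opening": finger opening in m; "grip_force": force on a finger pad.
Only numpy, scipy, OpenCV 4.12 (cv2) and the standard library are available. Lean on these libraries where they do the work, as an engineer would, in place of code of your own. Each camera call takes 0.05 s, during which the arm holds its last target. There are 200 camera calls.

## Task

A tin has been left at the foot of the sloping roller track: lift it out and stand it upright in the free space of the cardboard tray. Then load the track, the low carton first and the tall one behind it: set each gently on the rollers at the raised end, standing upright with its long side along the track, and let go so that it rolls down by itself, the low carton to the stop and then the tall one up against it. Leave the jar, the loaf and the brass weight where they are.

Things in the scene. Friction and masses are not known exactly. Their poses are not given: they have to be found in the camera images.
- track: Fixed aluminium roller track, 320 mm long, 106 mm wide. Origin: centre of its footprint on the counter; x points downhill (away from the robot, within its yaw), z up. Its roller tops form a plane that falls 0.12 rad towards +x: 50 mm above the counter at the origin, 69 mm at x = -160 mm, 32 mm at the stop. Two side rails, 76 mm apart inside, rise 14 mm above the rollers.
- track_load (a point): Loading point on the raised part of the track: on the plane of the roller tops, midway between the rails, 105 mm up the slope from the track's middle. Fourteen grey rollers, 18 mm thick and 22 mm apart, turn freely with some drag: a carton let go here starts at once and rolls down slowly, at about 0.05 to 0.15 m/s (2 to 5 s to the stop).
- track_stop (a point): Middle of the inner face of the stop, at the roller tops, 150 mm down the slope from the track's middle. The stop is a steel plate across the foot of the track, square to the rollers, 30 mm above them.
- low_carton_center (a point): Centre of the low carton: plain brown cardboard, 85 mm long (its x), 60 mm wide (its y), 70 mm high (its z), about 0.3 kg, standing on the counter at the robot's right. This point is 35 mm above its underside.
- tall_carton_center (a point): Centre of the tall carton: plain brown cardboard, 85 mm long (its x), 60 mm wide (its y), 120 mm high (its z), about 0.4 kg, standing on the counter at the robot's right. This point is 60 mm above its underside.
- tin_center (a point): Centre of the stray food tin: cylinder 67 mm in diameter, 100 mm high (its z), about 0.35 kg, paper-labelled steel. It stands on the rollers against the track's stop, leaning with the slope. This point is 50 mm above its underside.
- tray: Fixed open cardboard tray at the robot's left, 215 mm (x) by 140 mm (y) outside, walls 5 mm thick and 40 mm high, floor 5 mm. Origin: centre of its underside. A like tin (100 mm high), fixed, fills its far end, centred at x = +66 mm.
- tray_space (a point): Middle of the tray's free space, on the tray's inner floor (5 mm above the counter), at x = -35 mm, y = 0 of the tray.
- jar_center (a point): Bystander: glass jar with a steel lid, 90 mm in diameter, 150 mm high; this point is 75 mm up.
- loaf_center (a point): Bystander: unwrapped bread loaf, 200 mm long (its y), 115 mm wide, about 107 mm high; this point is 50 mm up.
- weight_center (a point): Bystander: brass scale weight with a knob, 60 mm in diameter, 84 mm high; this point is 42 mm up.
Things that resemble listed ones, but are neither listed nor needed, are in the scene too. What is shaped like the part that bears tin_center but green or red is not meant.

How it is judged:
On the way, in this order (a step that is already met when the one before it is completed fails the run):
1. the tin stands upright in the tray's free space, let go (x of tin_center in the frame of tray between -0.075 and 0 m and y of tin_center in the frame of tray between -0.04 and 0.04 m and angle between tin_center's own z axis and vertical below 0.1 rad and z of tin_center in the frame of tray between 0.045 and 0.065 m and contact force between tin and the fingers below 0.1 N), for 0.2 s.
2. the low carton stands on the rollers in the raised part of the track (its centre more than 30 mm uphill of the middle), let go (y of low_carton_center in the frame of track between -0.016 and 0.016 m and angle between low_carton_center's own z axis and vertical below 0.2 rad and x of low_carton_center in the frame of track between -0.15 and -0.03 m and contact force between low_carton and track above 0.3 N and contact force between low_carton and the fingers below 0.1 N), for 0.06 s.
3. the low carton has rolled to the stop (y of low_carton_center in the frame of track between -0.016 and 0.016 m and angle between low_carton_center's own z axis and vertical below 0.2 rad and x of low_carton_center in the frame of track between 0.101 and 0.119 m and z of low_carton_center in the frame of track between 0.062 and 0.082 m and contact force between low_carton and the fingers below 0.1 N), for 0.2 s.
4. the tall carton stands on the rollers in the raised part of the track (its centre more than 30 mm uphill of the middle), let go (y of tall_carton_center in the frame of track between -0.016 and 0.016 m and angle between tall_carton_center's own z axis and vertical below 0.2 rad and x of tall_carton_center in the frame of track between -0.15 and -0.03 m and contact force between tall_carton and track above 0.3 N and contact force between tall_carton and the fingers below 0.1 N), for 0.06 s.
At the end, for the whole second after the job is handed in: The low carton stands on the rollers within 10 mm of the stop, the tall one within about 12 mm behind it, both within 0.2 rad of vertical, within 16 mm of the middle line and at rest; the tin stands upright (0.1 rad) in the tray's free space (x of tin_center in the frame of tray between -0.075 and 0 m and y of tin_center in the frame of tray between -0.04 and 0.04 m and angle between tin_center's own z axis and vertical below 0.1 rad and z of tin_center in the frame of tray between 0.045 and 0.065 m and y of low_carton_center in the frame of track between -0.016 and 0.016 m and angle between each of low_carton_center, tall_carton_center's own z axis and vertical below 0.2 rad and x of low_carton_center in the frame of track between 0.101 and 0.119 m and z of low_carton_center in the frame of track between 0.062 and 0.082 m and y of tall_carton_center in the frame of track between -0.016 and 0.016 m and x of tall_carton_center in the frame of track between 0.016 and 0.04 m and z of tall_carton_center in the frame of track between 0.097 and 0.117 m and linear speed of each of low_carton, tall_carton below 0.03 m/s); the robot touches nothing.
It fails at once if the glass jar is shifted by more than 30 mm or tipped (distance of jar_center from where it was at the start of the episode above 0.03 m or angle between jar_center's own z axis and vertical above 0.3 rad).
It fails at once if the loaf is shifted by more than 30 mm or tipped (distance of loaf_center from where it was at the start of the episode above 0.03 m or angle between loaf_center's own z axis and vertical above 0.3 rad).
It fails at once if the brass weight is shifted by more than 30 mm or tipped (distance of weight_center from where it was at the start of the episode above 0.03 m or angle between weight_center's own z axis and vertical above 0.3 rad).
It fails at once if a carton is banged onto the track (over 60 N) (contact force between any of low_carton, tall_carton and track above 60 N).
It fails at once if a carton is tipped over (angle between any of low_carton_center, tall_carton_center's own z axis and vertical above 1 rad).
It also fails if it takes over 72 s, if anything falls off the work surface, if the arm or the gripper's body presses on something with over 40 N, if the wrist force passes 120 N, or if a joint passes its speed limit or range.

## Working session

There is one attempt and no reset: what is moved stays moved. The work goes in short steps, Python scripts to look and compute and a tool call to move; the robot and the scene stay as the last step left them, time stands still between calls to the robot, and variables do not carry over. Pictures are saved under pics/ and viewed, at most 10 in all, crops included, and the job is handed in when it is done.

Besides the shell and the picture viewer there is one more tool, called after "Call:" as name(argument=value, ...), one argument or row to a line, values as JSON. step_arm: Moves the arm, as the interface text tells. Its arguments: {"type":"object","properties":{"motion":{"type":"array"},"hand":{"type":"number"},"squeeze":{"type":"number"}},"required":["motion"]}

```bash
mkdir -p pics; ls; python3 - <<'E'
from cell import robot
import cv2,numpy as np
np.set_printoptions(precision=4,suppress=True)
print(robot.observe())
for n in("top","side"):
    c=robot.read_camera(n); cv2.imwrite(f"pics/{n}0.png",c["pixels"][:,:,::-1]); np.savez(f"{n}0.npz",**c)
    print(n,c["intrinsics"],c["xyz"],c["rotation"],[k for k in c])
E
```

```text
pics
{'time': 0.0, 'qpos': array([ 1.14  ,  0.3427,  1.525 , -0.    ,  1.2754, -0.146 ]), 'qvel': array([ 0.0003, -0.0012,  0.0002, -0.0003, -0.0002,  0.0009]), 'joint_efforts': array([ -0.0004, -43.1266, -24.4215,   0.0714,   0.056 ,  -0.0002]), 'tool_pos': array([0.1473, 0.5035, 0.243 ]), 'tool_rot': array([-3.1401, -0.0002,  2.8568]), 'contact_force': array([0.1245, 0.7002, 0.0351]), 'torque': array([ 0.0072,  0.057 , -0.0128]), 'grip_force': 0.0, 'opening': 0.09206121246240453}
top [[411.5015   0.     320.0029]
 [  0.     411.5015 200.8706]
 [  0.       0.       1.    ]] [0.5214 0.0402 1.542 ] [ 0.0965  0.0018 -1.5944] ['pixels', 'intrinsics', 'xyz', 'rotation']
side [[424.6675   0.     313.5687]
 [  0.     424.6675 204.004 ]
 [  0.       0.       1.    ]] [ 0.0465 -0.7441  1.2723] [ 0.69    0.0188 -0.6946] ['pixels', 'intrinsics', 'xyz', 'rotation']
```

View pics/top0.png

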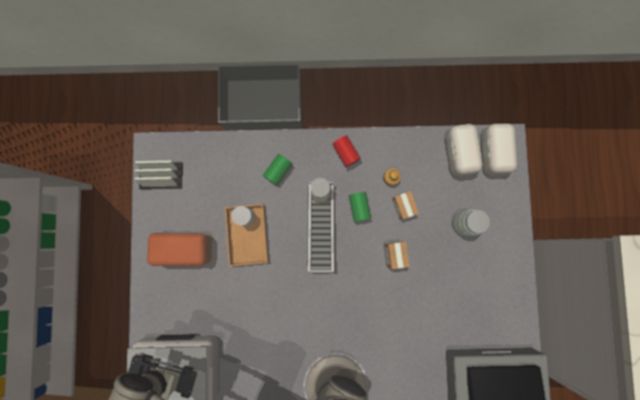

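View pics/side0.png

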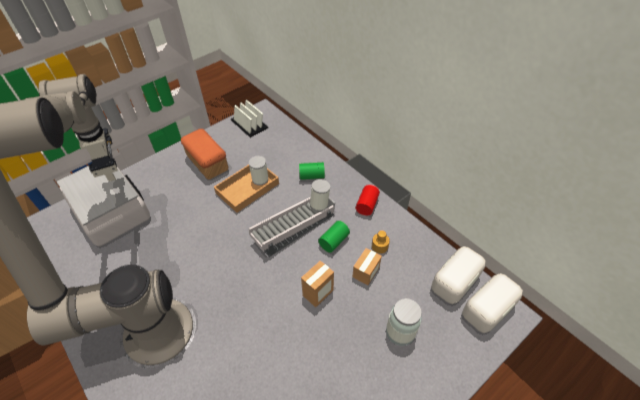

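Top view: the track spans about (308–335, 183–272) with the tin at (320,188) and the tray at (247,235). The low carton is at (405,205), the tall one at (398,255) and the weight at (392,177). I'll zoom in on the key areas and set up the ray helpers.

```bash
cat > h.py <<'E'
import numpy as np,cv2
from scipy.spatial.transform import Rotation as R
np.set_printoptions(precision=4,suppress=True)
def load(n):
    return dict(np.load(n+".npz"))
def ray(c,uv):
    uv=np.atleast_2d(uv).astype(float); K=c["intrinsics"]
    d=np.c_[(uv[:,0]-K[0,2])/K[0,0],-(uv[:,1]-K[1,2])/K[1,1],-np.ones(len(uv))]
    return R.from_euler("xyz",c["rotation"]).apply(d)
def onz(c,uv,z):
    d=ray(c,uv); z=np.broadcast_to(z,len(d)); t=(z-c["xyz"][2])/d[:,2]
    return c["xyz"]+d*t[:,None]
def proj(c,p):
    q=R.from_euler("xyz",c["rotation"]).inv().apply(np.atleast_2d(p)-c["xyz"]); K=c["intrinsics"]
    return np.c_[K[0,2]-K[0,0]*q[:,0]/q[:,2],K[1,2]+K[1,1]*q[:,1]/q[:,2]]
def snap(n,name):
    from cell import robot
    c=robot.read_camera(n); np.savez(name+".npz",**c); return c
def crop(c,name,x0,y0,x1,y1,s):
    im=cv2.resize(c["pixels"][y0:y1,x0:x1,::-1],None,fx=s,fy=s,interpolation=cv2.INTER_CUBIC)
    for x in range((x0+9)//10*10,x1,10): cv2.putText(im,str(x),((x-x0)*s,8),0,.3,(255,255,255)); cv2.line(im,((x-x0)*s,10),((x-x0)*s,14),(255,255,255))
    for y in range((y0+9)//10*10,y1,10): cv2.putText(im,str(y),(0,(y-y0)*s+4),0,.3,(255,255,255))
    cv2.imwrite("pics/"+name+".png",im)
E
python3 - <<'E'
from h import *
t=load("top0");s=load("side0")
crop(t,"topc",220,165,420,280,4)
crop(s,"sidec",210,150,390,310,4) if 0 else crop(s,"sidec",210,150,400,300,4)
hsv=cv2.cvtColor(t["pixels"],cv2.COLOR_RGB2HSV)
m=cv2.inRange(hsv,(5,80,60),(25,255,255))
n,l,st,ce=cv2.connectedComponentsWithStats(m)
for i in range(1,n):
    if st[i,4]>30: print(st[i],ce[i],onz(t,ce[i],0)[0])
E
```

```text
[622  62  14  29 111] [631.1171  73.7297] [ 1.137  -1.1776  0.    ]
[ 301   65  198   63 9246] [387.5663  98.4594] [ 1.0612 -0.2304  0.    ]
[493  65   6  32 113] [496.2832  79.8319] [ 1.1253 -0.6541  0.    ]
[511  64  17  60 371] [519.8275  95.283 ] [ 1.0615 -0.7408  0.    ]
[    0    71   224   270 13514] [110.439  144.7073] [0.9052 0.8344 0.    ]
[115  73   7  33 128] [117.5469  85.8438] [1.1368 0.8128 0.    ]
[89 74 10 26 74] [94.2027 83.9189] [1.1467 0.9035 0.    ]
[44 77  4 21 37] [45.4865 86.8649] [1.1395 1.092  0.    ]
[31 84  3 18 33] [31.8182 92.1212] [1.1198 1.1441 0.    ]
[631  93   8  33 123] [634.5772 109.1626] [ 0.996  -1.1773  0.    ]
[  526   125   114   115 12118] [583.7795 181.4976] [ 0.7206 -0.9585  0.    ]
[384 168  17  18 231] [391.8788 176.4156] [ 0.7572 -0.2348  0.    ]
[406 192  12  23 120] [411.925  202.8083] [ 0.6552 -0.3061  0.    ]
[394 195  14  24 149] [400.698  206.8456] [ 0.641  -0.2632  0.    ]
[ 225  204   43   62 1934] [246.8413 238.7213] [0.5353 0.3158 0.    ]
[ 147  233   63   33 1985] [177.8343 249.0418] [0.5031 0.5731 0.    ]
[385 243  12  26 174] [391.7989 255.5805] [ 0.4602 -0.2225  0.    ]
[401 242   8  26 131] [404.4427 254.2137] [ 0.4641 -0.2696  0.    ]
[122 338   6  12  35] [124.8857 344.3429] [0.1624 0.7628 0.    ]
[  0 376   6  24 116] [  2.1034 386.8103] [0.0235 1.2032 0.    ]
[550 383  37  17 353] [563.3739 393.5099] [-0.0462 -0.8196  0.    ]
[ 36 386  76  14 584] [ 82.0531 394.2688] [-0.0091  0.9134  0.    ]
```

View pics/topc.png

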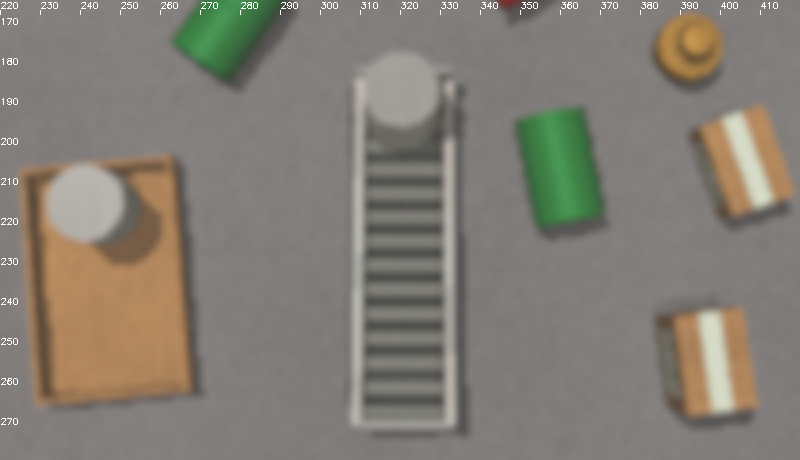

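View pics/sidec.png

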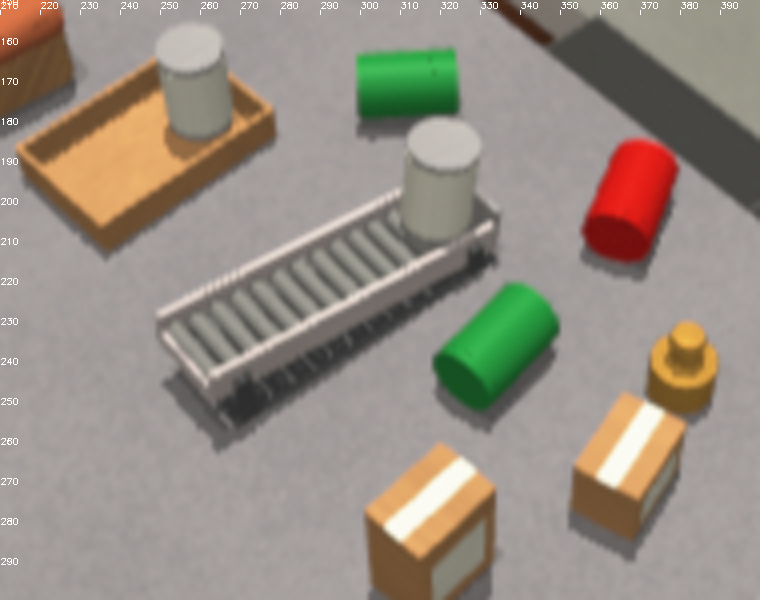

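Crops show the following:
- **Track:** rails from about (308,184)/(334,184) down to (308,271)/(334,271). The tin's top is at (319,188).
- **Tray:** corners at about (225,207), (263,204), (268,262) and (230,266).
- **Cartons:** the low one's top is at (404,205) and the tall one's at (398,255). Their white strips run along the long side.

Next I'll fit these.

```bash
cat > m.py <<'E'
from h import *
t=load("top0");s=load("side0")
px=t["pixels"]; hsv=cv2.cvtColor(px,cv2.COLOR_RGB2HSV); g=cv2.cvtColor(px,cv2.COLOR_RGB2GRAY).astype(float)
def rect(x0,y0,x1,y1,z,vmin,strip=True):
    sub=hsv[y0:y1,x0:x1]; k=8
    m=cv2.inRange(cv2.resize(sub,None,fx=k,fy=k,interpolation=cv2.INTER_LINEAR),(5,70,vmin),(28,255,255))
    if strip: m|=cv2.inRange(cv2.resize(sub,None,fx=k,fy=k,interpolation=cv2.INTER_LINEAR),(0,0,190),(180,70,255))
    m=cv2.morphologyEx(m,cv2.MORPH_OPEN,np.ones((9,9)))
    p=cv2.findNonZero(m)[:,0].astype(float); uv=(p+.5)/k-.5+[x0,y0]
    w=onz(t,uv,z)[:,:2].astype(np.float32)
    c,(a,b),an=cv2.minAreaRect(w)
    if a<b: an+=90; a,b=b,a
    an=(an+90)%180-90
    return np.array(c),a,b,np.radians(an)
if __name__=="__main__":
    for nm,a in dict(low=(385,185,425,225,.07,130),tall=(380,236,415,275,.12,130),low2=(385,185,425,225,.07,160),tall2=(380,236,415,275,.12,160),tray=(220,200,272,270,.04,100,False)).items(): print(nm,*rect(*a))
    # rails
    for y in (185,195,210,230,250,266,270,272): print(y,g[y,303:340].astype(int))
    for x in (311,320,330): print(x,"rows 176-186",g[176:187,x].astype(int),"rows 262-276",g[262:277,x].astype(int))
E
python3 m.py
```

```text
low [ 0.6427 -0.2697] 0.08748993277549744 0.06369590759277344 0.30074908413745344
tall [ 0.4669 -0.2244] 0.08825910091400146 0.06230059638619423 0.10480167229031492
low2 [ 0.6441 -0.271 ] 0.08335211127996445 0.05864931270480156 0.29438868979553084
tall2 [ 0.467  -0.2256] 0.08235517144203186 0.05728994309902191 0.10528237286707423
tray [0.5502 0.3115] 0.21764646470546722 0.14527924358844757 0.06943300383416437
185 [129 130 130 128 131 147 171 176 168 161 160 158 159 160 160 160 159 159
 159 158 158 159 160 159 159 152 132 115 131 146 136 123 120 122 123 125
 125]
195 [128 127 127 123 114 133 162 159 125 108 116 128 139 146 150 152 154 156
 155 151 145 141 131 116 104  96  88  91 104 110  95  83  93 110 123 124
 123]
210 [128 128 128 124 127 155 178 158 109  82  83  84  83  84  83  83  82  82
  83  84  82  83  82  82  81  80  82 110 157 172 142 103 105 120 126 126
 127]
230 [126 127 126 123 126 150 165 146 118 116 120 121 122 121 121 120 121 121
 120 121 121 121 120 120 119 118 117 132 165 177 145  99  88 105 120 124
 125]
250 [123 123 122 119 131 163 177 149 117 114 119 119 120 119 12
[... 274 characters left out ...]
168 169 154 145 145 146 146 147 147 147 146 146 146
 147 148 147 146 146 146 147 146 146 149 165 175 155 111  85  91 109 123
 126]
272 [125 126 125 126 126 129 130 131 131 128 124 123 123 122 123 122 122 122
 123 123 122 123 122 123 123 122 125 125 124 119 110  93  86  93 108 121
 126]
311 rows 176-186 [129 129 127 127 131 142 152 151 159 168 170] rows 262-276 [114 104  90  91 107 122 124 129 145 148 131 121 122 123 123]
320 rows 176-186 [127 137 150 159 161 159 160 160 159 159 160] rows 262-276 [125 109  87  82 103 122 125 128 146 148 122 100 108 121 125]
330 rows 176-186 [127 127 127 127 130 138 142 123 106 115 124] rows 262-276 [127 116 104 100 113 124 128 135 149 147 125 114 119 123 124]
```

```bash
cat > tr.py <<'E'
from m import *
def cen(y,a,b):
    x=np.arange(a,b+1); w=np.clip(g[y,a:b+1]-130,0,None); return (w*x).sum()/w.sum()
rows=np.arange(204,268)
L=np.array([cen(y,306,312) for y in rows]);Rr=np.array([cen(y,329,335) for y in rows])
xc,yc,yaw=.52,.04,0
for _ in range(5):
    def zof(p): return .064-.12*((p[:,0]-xc)*np.cos(yaw)+(p[:,1]-yc)*np.sin(yaw))
    def pts(u):
        p=onz(t,np.c_[u,rows],.06)
        for _ in range(3): p=onz(t,np.c_[u,rows],zof(p))
        return p
    a,b=pts(L),pts(Rr); m=(a+b)/2
    k,c0=np.polyfit(m[:,0],m[:,1],1); yaw=np.arctan(k)
    lo=onz(t,[321,271.5],.076)[0]; hi=onz(t,[[310,181]],.058)[0]
    up,dn=lo[0],hi[0]; xc=up+.160*np.cos(yaw); yc=k*xc+c0
print("yaw",yaw,"centre",xc,yc,"gap",np.mean(np.hypot(*(a-b)[:,:2].T)),"up",up,"dn",dn,dn-up, "resid",np.std(m[:,1]-k*m[:,0]-c0))
ex=np.array([np.cos(yaw),np.sin(yaw),0]);ey=np.array([-ex[1],ex[0],0]);C=np.array([xc,yc,0])
def W(x,y,z): return C+x*ex+y*ey+np.array([0,0,z])
if __name__=="__main__":
    S=.12;cs,sn=np.cos(S),np.sin(S)
    def P(s,y,h): return W(s*cs+h*sn,y,.05-s*sn+h*cs)
    print("load",P(-.105,0,0),"tin c",P(.1165,0,.05),"tin top",P(.1165,0,.1), "proj",proj(t,P(.1165,0,.1)),proj(s,P(.1165,0,.1)))
    im=[t["pixels"][:,:,::-1].copy(),s["pixels"][:,:,::-1].copy()]
    Q=[P(x,y,.014) for x in(-.16,.15) for y in(-.038,.038)]+[P(.1165+.0335*np.cos(f),.0335*np.sin(f),.1) for f in np.linspace(0,6,12)]
    cs_=dict(low=(.6434,-.2703,.297,.07),tall=(.467,-.225,.105,.12)); 
    for x,y,f,h in cs_.values():
        for u in(-1,1):
            for v in(-1,1): Q+= [np.array([x+u*.0425*np.cos(f)-v*.03*np.sin(f),y+u*.0425*np.sin(f)+v*.03*np.cos(f),h])]
    f=.069; Q+=[np.array([.550+u*.1075*np.cos(f)-v*.07*np.sin(f),.314+u*.1075*np.sin(f)+v*.07*np.cos(f),.04]) for u in(-1,1) for v in(-1,1)]
    out=[]
    for i,c,(x0,y0,x1,y1) in((0,t,(220,165,420,280)),(1,s,(210,150,400,300))):
        b=cv2.resize(im[i][y0:y1,x0:x1],None,fx=4,fy=4,interpolation=cv2.INTER_CUBIC)
        for q in proj(c,Q): cv2.circle(b,tuple(((q-[x0,y0]+.5)*4).astype(int)),2,(255,0,255),-1)
        cv2.imwrite(f"pics/ov{i}.png",b)
E
python3 tr.py
python3 -c "
import cv2,numpy as np
a=cv2.imread('pics/ov0.png');b=cv2.imread('pics/ov1.png');a=cv2.resize(a,None,fx=.55,fy=.55);b=cv2.resize(b,None,fx=.56,fy=.56)
o=np.zeros((a.shape[0]+b.shape[0],max(a.shape[1],b.shape[1]),3),np.uint8);o[:a.shape[0],:a.shape[1]]=a;o[a.shape[0]:,:b.shape[1]]=b;cv2.imwrite('pics/ov.png',o);print(o.shape)"
```

```text
yaw -0.025757130364645723 centre 0.5734711955849157 0.04017455243359398 gap 0.08202444621801291 up 0.4135242670318899 dn 0.7386370348733866 0.32511276784149673 resid 0.0001452513957157604
load [0.4693 0.0429 0.0626] tin c [0.6951 0.037  0.0857] tin top [0.7011 0.0369 0.1353] proj [[320.4643 188.3059]] [[320.3561 186.6397]]
(589, 440, 3)
```

View pics/ov1.png

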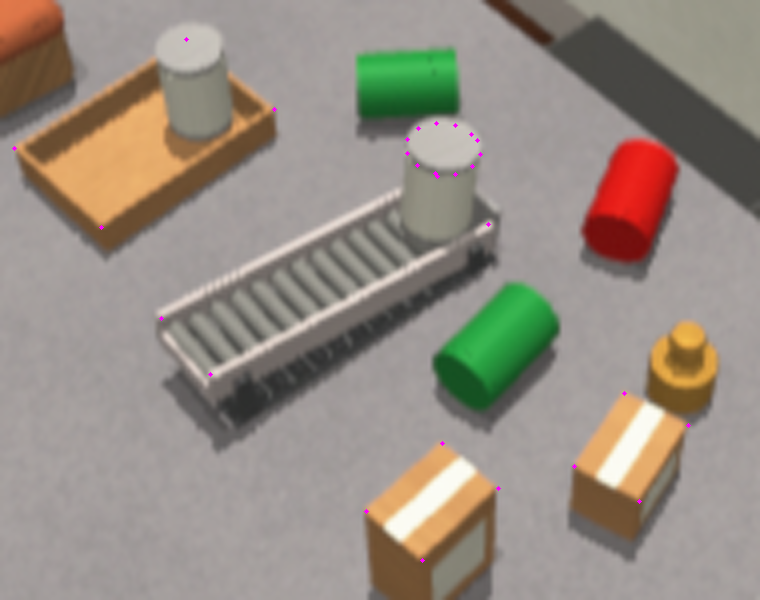

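The overlay matches all the objects to within about 2 mm. Next is a move helper.

```bash
cat > go.py <<'E'
# usage: go.py x y z yaw  -> shift (units of 60 mm, tool axes) and spin from the present pose
import sys; from h import *
from cell import robot
o=robot.observe(); T=R.from_euler("xyz",o["tool_rot"])
x,y,z,yaw=map(float,sys.argv[1:5])
d=T.inv().apply(np.array([x,y,z])-o["tool_pos"])/.06
sp=(o["tool_rot"][2]-yaw+np.pi)%(2*np.pi)-np.pi
print("t",o["time"],"tcp",o["tool_pos"],o["tool_rot"],"q",o["qpos"],"open",o["opening"]); print("shift",d,"spin",sp,"rows",np.linalg.norm(d)*.06/.0625,abs(sp)/.187)
E
python3 go.py .6974 .037 .22 3.116
```

```text
t 0.1 tcp [0.1473 0.5035 0.2431] [-3.1402 -0.0002  2.8568] q [ 1.14    0.3426  1.5249  0.      1.2754 -0.146 ] open 0.09189857220158638
shift [-10.9834  -4.8857   0.3897] spin -0.25924818396138205 rows 11.546252218527922 1.3863539249271768
```

Call:
step_arm(
  motion=[
    [[-11,-4.9,0.4],-0.26],
    [[-11,-4.9,0.4],-0.26],
    [[-11,-4.9,0.4],-0.26],
    [[-11,-4.9,0.4],-0.26],
    [[-11,-4.9,0.4],-0.26],
    [[-11,-4.9,0.4],-0.26],
    [[-11,-4.9,0.4],-0.26],
    [[-11,-4.9,0.4],-0.26],
    [[-11,-4.9,0.4],-0.26],
    [[-11,-4.9,0.4],-0.26],
  ],
  hand=0,
  squeeze=20,
)

```text
time: 1.35
tool_pos: [0.6199, 0.1023, 0.2227]
tool_rot: [3.141, -0.001, 3.117]
contact_force: [0.6, 0.2, 0.2]
opening: 0.0922
grip_force: 0.0
```

```bash
python3 go.py .6974 .037 .18 3.116
```

```text
t 1.35 tcp [0.6199 0.1023 0.2227] [ 3.1414 -0.0007  3.1166] q [ 0.0416  0.5497  1.2481  0.0003  1.3444 -1.5043] open 0.09216400452922258
shift [-1.3183 -1.0564  0.7107] spin 0.0005987853042315194 rows 1.7594224532866145 0.003202060450435933
```

Call:
step_arm(
  motion=[
    [[-1.3,-1.05,0.5],0],
    [[-1.3,-1.05,0.5],0],
    [[-1.3,-1.05,0.5],0],
    [[-1.3,-1.05,0.5],0],
    [[-1.3,-1.05,0.5],0],
  ],
)

```text
time: 1.98
tool_pos: [0.6946, 0.0403, 0.1941]
tool_rot: [3.141, 0.001, 3.118]
contact_force: [-0.4, 0.9, 0.2]
opening: 0.0918
grip_force: 0.0
```

```bash
python3 go.py .6974 .037 .103 3.116; python3 - <<'E'
from h import *
for n in("top","side"):
    c=snap(n,n+"1"); crop(c,n+"1",270,140,390,240,5)
E
```

```text
t 1.975 tcp [0.6946 0.0403 0.1941] [3.1413 0.0008 3.1183] q [-0.0523  0.701   1.0521  0.0003  1.3878 -1.5998] open 0.09177741716030315
shift [-0.046  -0.0537  1.5188] spin 0.0022601987078965102 rows 1.459637691834752 0.01208662410639845
```

View pics/side1.png

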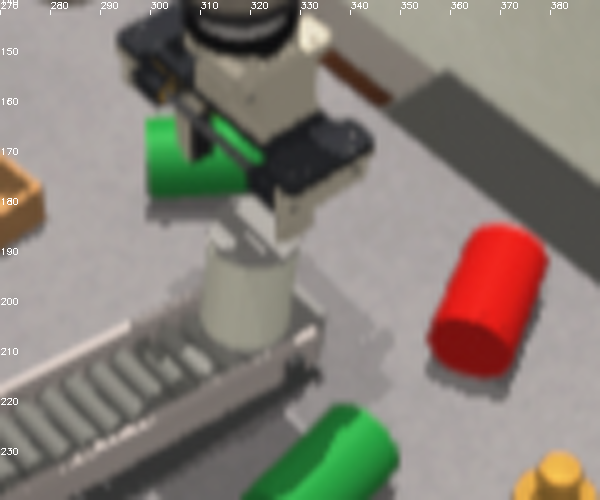

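The fingers straddle the tin, whose top is near (318,192), along the track's y axis. Time to descend and grip.

Call:
step_arm(
  motion=[
    [[-0.05,-0.05,0.5],0],
    [[-0.05,-0.05,1.0],0],
    [[-0.05,-0.05,1.3],0],
    [[-0.05,-0.05,1.52],0],
    [[-0.05,-0.05,1.52],0],
    [[-0.05,-0.05,1.52],0],
  ],
)

```text
time: 2.82
tool_pos: [0.6987, 0.0359, 0.1032]
tool_rot: [3.142, 0.002, 3.117]
contact_force: [-0.2, 0.5, 0.1]
opening: 0.0919
grip_force: 0.0
```

Call:
step_arm(
  motion=[
    [[0,0,0],0],
    [[0,0,0],0],
    [[0,0,0],0],
    [[0,0,0],0],
    [[0,0,0],0],
    [[0,0,0],0],
  ],
  hand=255,
  squeeze=25,
)

```text
time: 3.58
tool_pos: [0.6981, 0.0366, 0.1025]
tool_rot: [3.141, 0.0, 3.117]
contact_force: [-2.1, 4.1, 4.3]
opening: 0.0659
grip_force: 25.0
```

Call:
step_arm(
  motion=[
    [[0.05,0,-0.2],0],
    [[0.05,0,-0.5],0],
    [[0.05,0,-1.0],0],
    [[0.05,0,-1.5],0],
    [[0.05,0,-1.9],0],
    [[0.05,0,-1.9],0],
    [[0.05,0,-1.9],0],
  ],
)

```text
time: 4.45
tool_pos: [0.6946, 0.0357, 0.215]
tool_rot: [-3.141, -0.002, 3.117]
contact_force: [0.6, 0.3, -3.0]
opening: 0.0657
grip_force: 24.9
```

```bash
python3 go.py .515 .3116 .19 3.21
```

```text
t 4.45 tcp [0.6946 0.0357 0.215 ] [-3.1415 -0.0015  3.1165] q [-0.0586  0.6894  1.017  -0.0002  1.4367 -1.6043] open 0.06571273177374333
shift [3.1076 4.5215 0.4216] spin -0.0934781327905232 rows 5.282480288166399 0.49988306305092617
```

Call:
step_arm(
  motion=[
    [[0.4,0.6,0],0],
    [[0.9,1.3,0],-0.03],
    [[1.5,2.2,0],-0.06],
    [[2.1,3.0,0],-0.09],
    [[2.6,3.8,0],-0.09],
    [[2.9,4.3,0],-0.09],
    [[3.1,4.5,0],-0.09],
    [[3.1,4.5,0],-0.09],
    [[3.1,4.5,0.4],-0.09],
    [[3.1,4.5,0.4],-0.09],
  ],
)

```text
time: 5.7
tool_pos: [0.5157, 0.3085, 0.19]
tool_rot: [-3.14, -0.004, -3.078]
contact_force: [-0.1, -1.3, -1.8]
opening: 0.0657
grip_force: 24.9
```

```bash
python3 go.py .515 .3116 .08 3.21; python3 - <<'E'
from h import *
c=snap("side","side2"); crop(c,"side2",190,110,330,230,5)
E
```

```text
t 5.7 tcp [0.5157 0.3085 0.19  ] [-3.1395 -0.0041 -3.0783] q [ 0.4119  0.5269  1.3808 -0.0006  1.2385 -1.222 ] open 0.06565592282696872
shift [0.0006 0.0561 1.8332] spin -0.005070717425241789 rows 1.760709799592336 0.027116135963859832
```

View pics/side2.png

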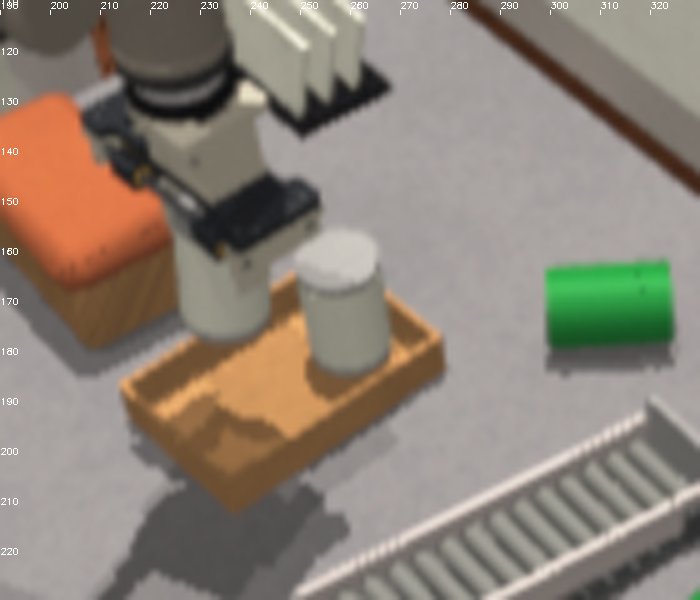

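The tin is held nearly upright over the tray's near half, so I'll lower it.

Call:
step_arm(
  motion=[
    [[0,0.05,0.5],0],
    [[0,0.05,1.0],0],
    [[0,0.05,1.4],0],
    [[0,0.05,1.6],0],
    [[0,0.05,1.75],0],
    [[0,0.05,1.8],0],
    [[0,0.05,1.8],0],
  ],
)

```text
time: 6.62
tool_pos: [0.516, 0.3136, 0.0845]
tool_rot: [3.141, 0.001, -3.076]
contact_force: [-0.2, 0.3, -3.6]
opening: 0.0658
grip_force: 24.9
```

Call:
step_arm(
  motion=[
    [[0,0,0.04],0],
    [[0,0,0.08],0],
    [[0,0,0.1],0],
    [[0,0,0.1],0],
  ],
)

```text
time: 7.12
tool_pos: [0.5156, 0.3135, 0.0779]
tool_rot: [-3.142, -0.0, -3.076]
contact_force: [-0.0, 1.0, -3.3]
opening: 0.066
grip_force: 24.9
```

Call:
step_arm(
  motion=[
    [[0,0,0.03],0],
    [[0,0,0.06],0],
    [[0,0,0.08],0],
    [[0,0,0.08],0],
  ],
)

```text
time: 7.62
tool_pos: [0.5159, 0.3136, 0.0752]
tool_rot: [3.141, 0.001, -3.076]
contact_force: [-4.7, -2.6, 10.6]
opening: 0.0656
grip_force: 24.9
```

The tin is down with about 14 N of contact, so I'll open partway and then rise.

Call:
step_arm(
  motion=[
    [[0,0,0],0],
    [[0,0,0],0],
    [[0,0,0],0],
    [[0,0,0],0],
  ],
  hand=30,
)

```text
time: 8.12
tool_pos: [0.5157, 0.3135, 0.073]
tool_rot: [-3.142, -0.0, -3.076]
contact_force: [0.5, -0.5, -0.2]
opening: 0.0811
grip_force: 0.0
```

Call:
step_arm(
  motion=[
    [[0,0,-0.3],0],
    [[0,0,-0.8],0],
    [[0,0,-1.6],0],
    [[0,0,-2.4],0],
    [[0,0,-2.4],0],
    [[0,0,-2.4],0],
  ],
)

```text
time: 8.88
tool_pos: [0.5153, 0.3133, 0.2166]
tool_rot: [-3.141, -0.001, -3.076]
contact_force: [0.3, -0.5, -0.3]
opening: 0.0816
grip_force: 0.0
```

```bash
python3 go.py .6434 -.2703 .22 3.44; python3 go.py .6434 -.2703 .22 0.297|tail -1
```

```text
t 8.875 tcp [0.5153 0.3133 0.2166] [-3.1414 -0.0008 -3.0764] q [ 0.4193  0.5069  1.3388  0.0001  1.2968 -1.2167] open 0.08158053779052338
shift [-1.4967 -9.8458 -0.0558] spin -0.23319722309144097 rows 9.56069051807222 1.2470439737510213
shift [-1.4967 -9.8458 -0.0558] spin 2.9098027769085597 rows 9.56069051807222 15.560442657265025
```

Call:
step_arm(
  motion=[
    [[-1.5,-9.8,0],-0.23],
    [[-1.5,-9.8,0],-0.23],
    [[-1.5,-9.8,0],-0.23],
    [[-1.5,-9.8,0],-0.23],
    [[-1.5,-9.8,0],-0.23],
    [[-1.5,-9.8,0],-0.23],
    [[-1.5,-9.8,0],-0.23],
    [[-1.5,-9.8,0],-0.23],
    [[-1.5,-9.8,0],-0.23],
    [[-1.5,-9.8,0],-0.23],
  ],
  hand=0,
)

```text
time: 10.12
tool_pos: [0.643, -0.2705, 0.2142]
tool_rot: [3.139, -0.003, -2.849]
contact_force: [-0.2, -0.3, -0.7]
opening: 0.092
grip_force: 0.0
```

Call:
step_arm(
  motion=[
    [[0,0,0.5],0],
    [[0,0,0.9],0],
    [[0,0,1.2],0],
    [[0,0,1.2],0],
    [[0,0,1.2],0],
  ],
)

```text
time: 10.75
tool_pos: [0.6442, -0.2674, 0.1459]
tool_rot: [-3.141, 0.001, -2.846]
contact_force: [1.3, 0.3, 0.4]
opening: 0.0916
grip_force: 0.0
```

```bash
python3 go.py .6434 -.2703 .045 3.44; python3 - <<'E'
from h import *
import m
c=snap("side","side3"); d=snap("top","top3"); a=c["pixels"][110:260,180:330];b=c["pixels"][190:340,300:450]
cv2.imwrite("pics/s3.png",cv2.resize(np.hstack([a,b])[:,:,::-1],None,fx=2.6,fy=2.6,interpolation=cv2.INTER_CUBIC))
E
```

```text
t 10.75 tcp [ 0.6442 -0.2674  0.1459] [-3.1408  0.0009 -2.8461] q [-0.5032  0.7395  1.1122  0.0001  1.2887 -2.3695] open 0.09164765218270245
shift [ 0.0284 -0.0407  1.6817] spin -0.0029271497288814174 rows 1.6151501698199766 0.01565320710631774
```

View pics/s3.png

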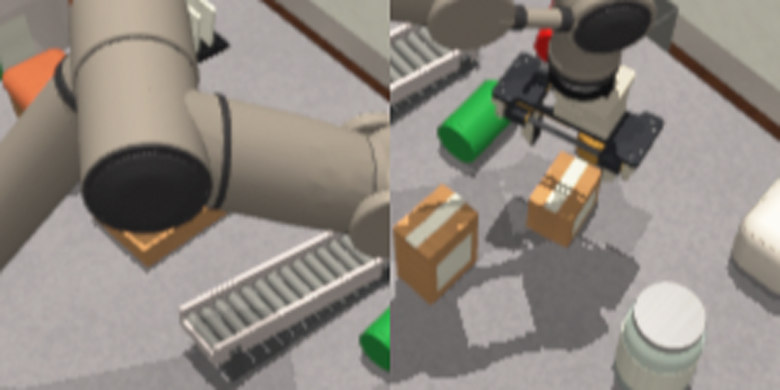

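The gripper is aligned over the low carton, but the arm hides the tray here. I'll check the tin from the top picture while descending.

Call:
step_arm(
  motion=[
    [[0.03,-0.04,0.5],0],
    [[0.03,-0.04,1.0],0],
    [[0.03,-0.04,1.4],0],
    [[0.03,-0.04,1.65],0],
    [[0.03,-0.04,1.68],0],
    [[0.03,-0.04,1.68],0],
  ],
)

```text
time: 11.6
tool_pos: [0.6434, -0.2705, 0.0455]
tool_rot: [-3.14, 0.001, -2.846]
contact_force: [-0.3, -0.2, 0.9]
opening: 0.0915
grip_force: 0.0
```

```bash
python3 - <<'E'
from h import *
d=load("top3"); im=d["pixels"][195:275,215:280]; h=cv2.cvtColor(im,cv2.COLOR_RGB2HSV)
m=cv2.inRange(h,(0,0,125),(180,45,255)); n,l,st,ce=cv2.connectedComponentsWithStats(m)
for i in range(1,n):
    if st[i,4]>60: p=onz(d,ce[i]+[215,195],.105)[0]; v=p[:2]-[.55,.314]; print(st[i],p,"tray",R.from_euler("z",-.069).apply([*v,0]))
E
```

```text
[   0    0   65   80 2775] [0.5609 0.2961 0.105 ] tray [ 0.0097 -0.0186  0.    ]
[ 18  41  20  19 299] [0.5113 0.3111 0.105 ] tray [-0.0388 -0.0002  0.    ]
```

The tin's top disc is at tray (-39, 0) mm and is round, so it stands upright. Gripping the low carton.

Call:
step_arm(
  motion=[
    [[0,0,0],0],
    [[0,0,0],0],
    [[0,0,0],0],
    [[0,0,0],0],
    [[0,0,0],0],
    [[0,0,0],0],
  ],
  hand=255,
  squeeze=12,
)

```text
time: 12.35
tool_pos: [0.6428, -0.2701, 0.0446]
tool_rot: [3.142, 0.0, -2.846]
contact_force: [0.5, 1.0, 2.3]
opening: 0.06
grip_force: 12.0
```

Call:
step_arm(
  motion=[
    [[0,0,-0.2],0],
    [[0,0,-0.6],0],
    [[0,0,-1.2],0],
    [[0,0,-1.8],0],
    [[0,0,-2.3],0],
    [[0,0,-2.5],0],
    [[0,0,-2.5],0],
  ],
)

```text
time: 13.22
tool_pos: [0.6428, -0.2703, 0.1948]
tool_rot: [-3.141, 0.001, -2.846]
contact_force: [0.0, -1.1, -2.4]
opening: 0.0599
grip_force: 12.0
```

```bash
python3 go.py .468 .0429 .175 3.116
```

```text
t 13.225 tcp [ 0.6428 -0.2703  0.1948] [-3.141   0.0007 -2.8464] q [-0.5078  0.7037  1.0453  0.      1.3917 -2.3738] open 0.05994705263891506
shift [1.2696 5.8419 0.3247] spin 0.32079255100122595 rows 5.747561433603591 1.7154681871723312
```

Call:
step_arm(
  motion=[
    [[0.1,0.5,0],0.04],
    [[0.3,1.3,0],0.1],
    [[0.5,2.3,0],0.18],
    [[0.7,3.3,0],0.25],
    [[0.9,4.2,0],0.32],
    [[1.1,5.0,0],0.32],
    [[1.2,5.5,0],0.32],
    [[1.2,5.84,0],0.32],
    [[1.2,5.84,0],0.32],
    [[1.2,5.84,0],0.32],
  ],
)

```text
time: 14.48
tool_pos: [0.4718, 0.0436, 0.1937]
tool_rot: [-3.141, -0.001, 3.117]
contact_force: [-0.2, -0.1, -2.0]
opening: 0.0599
grip_force: 12.0
```

Call:
step_arm(
  motion=[
    [[0,0,0],0],
    [[0,0,0.1],0],
    [[0,0,0.3],0],
    [[0,0,0.3],0],
  ],
)

```text
time: 14.98
tool_pos: [0.4711, 0.044, 0.175]
tool_rot: [3.141, -0.003, 3.116]
contact_force: [-1.2, 0.4, -2.0]
opening: 0.06
grip_force: 12.0
```

```bash
python3 go.py .472 .0428 .12 3.116; python3 - <<'E'
from h import *
c=snap("side","side4");crop(c,"side4",200,140,350,260,5)
E
```

```text
t 14.975 tcp [0.4711 0.044  0.175 ] [ 3.1414 -0.0028  3.1165] q [-0.0691  0.3217  1.7629  0.0001  1.0599 -1.6149] open 0.060033213976687885
shift [-0.0183 -0.0196  0.917 ] spin 0.00046753802215748763 rows 0.880656129952558 0.0025002033270453885
```

View pics/side4.png

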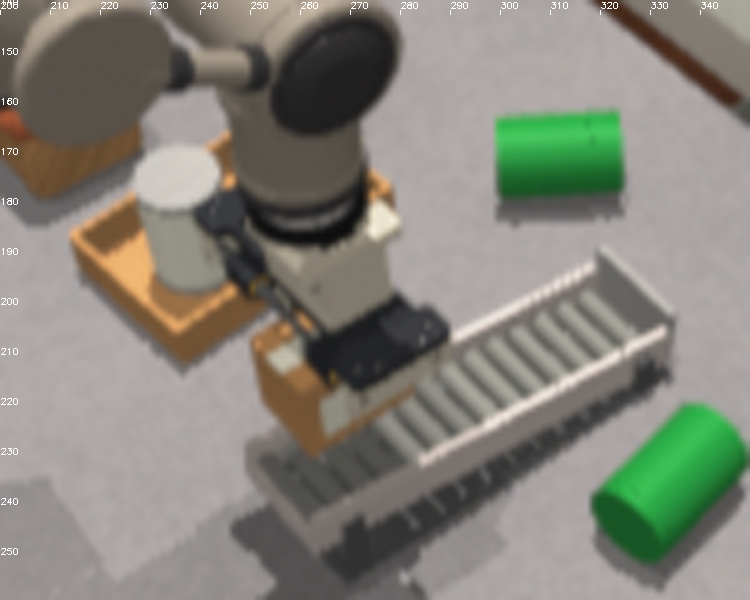

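The tin stands upright in the tray at about (237,175), and the carton is over the raised end, lined up with the rails. Lowering.

Call:
step_arm(
  motion=[
    [[-0.02,-0.02,0.3],0],
    [[-0.02,-0.02,0.6],0],
    [[-0.02,-0.02,0.8],0],
    [[-0.02,-0.02,0.92],0],
    [[-0.02,-0.02,0.95],0],
    [[-0.02,-0.02,0.95],0],
  ],
)

```text
time: 15.78
tool_pos: [0.4734, 0.0429, 0.1197]
tool_rot: [3.142, 0.001, 3.117]
contact_force: [0.4, -0.5, -2.3]
opening: 0.0602
grip_force: 12.0
```

Call:
step_arm(
  motion=[
    [[0,0,0.02],0],
    [[0,0,0.04],0],
    [[0,0,0.06],0],
    [[0,0,0.06],0],
  ],
  squeeze=6,
)

```text
time: 16.27
tool_pos: [0.4731, 0.0429, 0.1157]
tool_rot: [3.142, -0.0, 3.117]
contact_force: [-0.3, 0.7, -2.2]
opening: 0.0596
grip_force: 6.0
```

Call:
step_arm(
  motion=[
    [[0,0,0.02],0],
    [[0,0,0.04],0],
    [[0,0,0.05],0],
    [[0,0,0.05],0],
  ],
)

```text
time: 16.77
tool_pos: [0.4731, 0.0429, 0.1127]
tool_rot: [3.141, -0.0, 3.117]
contact_force: [0.3, -0.1, -2.3]
opening: 0.06
grip_force: 6.0
```

Call:
step_arm(
  motion=[
    [[0,0,0.02],0],
    [[0,0,0.04],0],
    [[0,0,0.04],0],
  ],
)

```text
time: 17.15
tool_pos: [0.4733, 0.0429, 0.1104]
tool_rot: [3.142, 0.0, 3.117]
contact_force: [-0.1, 0.0, -0.8]
opening: 0.06
grip_force: 6.0
```

Call:
step_arm(
  motion=[
    [[0,0,0.02],0],
    [[0,0,0.04],0],
    [[0,0,0.04],0],
  ],
)

```text
time: 17.52
tool_pos: [0.4742, 0.0427, 0.1086]
tool_rot: [-3.141, 0.003, 3.117]
contact_force: [3.9, -0.7, 4.7]
opening: 0.0599
grip_force: 6.0
```

Call:
step_arm(
  motion=[
    [[0,0,0.02],0],
    [[0,0,0.03],0],
    [[0,0,0.03],0],
  ],
)

```text
time: 17.9
tool_pos: [0.4726, 0.0428, 0.1061]
tool_rot: [-3.142, -0.001, 3.117]
contact_force: [0.8, -1.3, 5.0]
opening: 0.0598
grip_force: 6.0
```

The carton is seated with about 7 N, so I'll release it, wait and lift clear.

Call:
step_arm(
  motion=[
    [[0,0,0],0],
    [[0,0,0],0],
    [[0,0,0],0],
    [[0,0,0],0],
    [[0,0,-0.1],0],
    [[0,0,-0.4],0],
    [[0,0,-1.0],0],
    [[0,0,-1.6],0],
  ],
  hand=0,
)

```text
time: 18.9
tool_pos: [0.4729, 0.0429, 0.2035]
tool_rot: [3.141, -0.0, 3.117]
contact_force: [0.0, -0.0, -0.0]
opening: 0.0919
grip_force: 0.0
```

```bash
python3 go.py .467 -.2250 .22 3.247; python3 - <<'E'
from h import *
c=snap("side","side5");crop(c,"side5",200,140,350,260,5)
E
```

```text
t 18.9 tcp [0.4729 0.0429 0.2035] [ 3.1415 -0.0003  3.1168] q [-0.0712  0.2902  1.7194  0.0001  1.1323 -1.6173] open 0.0918843533091996
shift [-0.0127 -4.4659 -0.2757] spin -0.13021834661206988 rows 4.295411454003201 0.6963547947169513
```

View pics/side5.png

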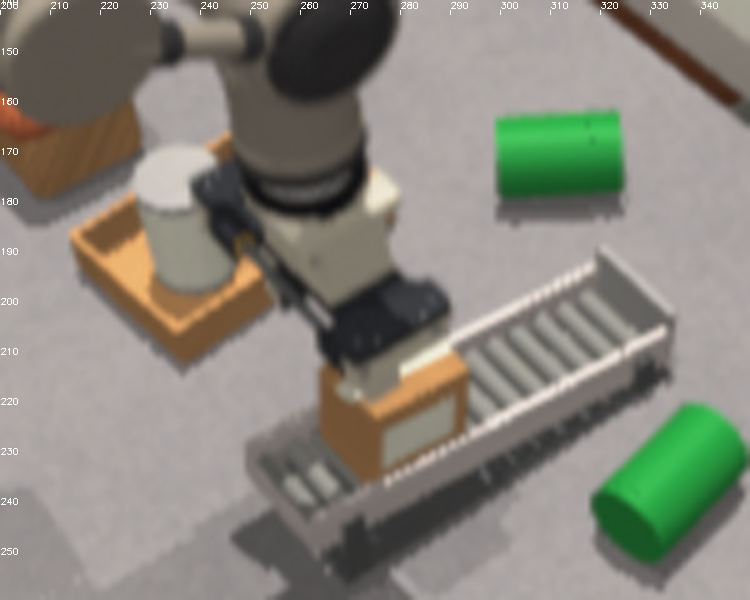

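The low carton stands upright between the rails and is rolling. That's my tenth and last viewed picture, so from here I check by numbers. On to the tall carton.

Call:
step_arm(
  motion=[
    [[0,-4.46,0],-0.13],
    [[0,-4.46,0],-0.13],
    [[0,-4.46,0],-0.13],
    [[0,-4.46,0],-0.13],
    [[0,-4.46,0],-0.13],
    [[0,-4.46,0],-0.13],
    [[0,-4.46,0.3],-0.13],
    [[0,-4.46,0.3],-0.13],
    [[0,-4.46,0.3],-0.13],
  ],
)

```text
time: 20.08
tool_pos: [0.4668, -0.2235, 0.1848]
tool_rot: [3.142, 0.0, -3.035]
contact_force: [-0.4, -0.3, -0.2]
opening: 0.092
grip_force: 0.0
```

```bash
cat > chk.py <<'E'
# carton tops on the track, from the top camera, in the track frame
from tr import *
import sys
from cell import robot
c=snap("top",sys.argv[1]); im=c["pixels"]; hs=cv2.cvtColor(im,cv2.COLOR_RGB2HSV)
m=cv2.inRange(hs,(5,70,90),(28,255,255))|cv2.inRange(hs,(0,0,200),(180,60,255)); m[:, :306]=0; m[:,340:]=0; m[:170]=0; m[285:]=0
b=cv2.inRange(hs,(5,70,90),(28,255,255)); b[m==0]=0
n,l,st,ce=cv2.connectedComponentsWithStats(b)
for i in range(1,n):
    if st[i,4]>15:
        for z in(.107,.165):
            p=onz(c,[[st[i,0]-.5,st[i,1]-.5],[st[i,0]+st[i,2]-.5,st[i,1]+st[i,3]-.5],ce[i]],z)-C
            print(st[i],"z",z,"x",(p@ex),"y",(p@ey))
E
python3 chk.py top6; python3 go.py .467 -.2250 .09 3.247
```

```text
yaw -0.025757130364645723 centre 0.5734711955849157 0.04017455243359398 gap 0.08202444621801291 up 0.4135242670318899 dn 0.7386370348733866 0.32511276784149673 resid 0.0001452513957157604
[312 215   6  27 159] z 0.107 x [ 0.039  -0.0548 -0.0072] y [0.0311 0.0099 0.0204]
[312 215   6  27 159] z 0.165 x [ 0.0353 -0.0547 -0.009 ] y [0.0298 0.0095 0.0195]
[324 215   6  27 160] z 0.107 x [ 0.0391 -0.0547 -0.0074] y [-0.0108 -0.0317 -0.0212]
[324 215   6  27 160] z 0.165 x [ 0.0354 -0.0546 -0.0092] y [-0.0104 -0.0305 -0.0204]
t 20.125 tcp [ 0.4669 -0.2238  0.1849] [-3.1412  0.0008 -3.035 ] q [-0.5952  0.3843  1.6341  0.0002  1.1223 -2.2727] open 0.09177271821597599
shift [ 0.0023 -0.0188  1.5817] spin 0.0011835348548370206 rows 1.5185065162513771 0.0063290633948503774
```

The low carton is centred (y ≈ 0) and already at x ≈ -8 mm. Descend on the tall carton.

Call:
step_arm(
  motion=[
    [[0,-0.02,0.4],0],
    [[0,-0.02,0.9],0],
    [[0,-0.02,1.3],0],
    [[0,-0.02,1.55],0],
    [[0,-0.02,1.58],0],
    [[0,-0.02,1.58],0],
  ],
)

```text
time: 20.88
tool_pos: [0.4671, -0.2261, 0.0901]
tool_rot: [-3.141, 0.001, -3.036]
contact_force: [0.1, -0.8, -0.8]
opening: 0.0918
grip_force: 0.0
```

Call:
step_arm(
  motion=[
    [[0,0,0],0],
    [[0,0,0],0],
    [[0,0,0],0],
    [[0,0,0],0],
    [[0,0,0],0],
    [[0,0,0],0],
  ],
  hand=255,
  squeeze=14,
)

```text
time: 21.62
tool_pos: [0.4666, -0.2256, 0.0895]
tool_rot: [3.141, 0.0, -3.036]
contact_force: [-0.3, 3.1, 3.7]
opening: 0.0599
grip_force: 13.9
```

Call:
step_arm(
  motion=[
    [[0,0,-0.2],0],
    [[0,0,-0.6],0],
    [[0,0,-1.2],0],
    [[0,0,-1.8],0],
    [[0,0,-2.2],0],
    [[0,0,-2.3],0],
    [[0,0,-2.3],0],
  ],
)

```text
time: 22.5
tool_pos: [0.4663, -0.2258, 0.2269]
tool_rot: [3.141, -0.001, -3.036]
contact_force: [0.2, 0.4, -3.7]
opening: 0.0603
grip_force: 14.0
```

```bash
python3 go.py .472 .0428 .22 3.116; python3 chk.py top7|tail -n +2
```

```text
t 22.5 tcp [ 0.4663 -0.2258  0.2269] [ 3.1412 -0.0006 -3.0365] q [-0.5989  0.3441  1.5697 -0.0001  1.2285 -2.2748] open 0.060290037634937566
shift [-0.5648  4.4415  0.1165] spin 0.13073200414351227 rows 4.299629551331626 0.6991016264358945
[312 185  18  27 324] z 0.107 x [0.1447 0.0496 0.0967] y [ 0.0316 -0.0317 -0.0004]
[312 185  18  27 324] z 0.165 x [0.1367 0.0455 0.0907] y [ 0.0303 -0.0305 -0.0004]
```

Call:
step_arm(
  motion=[
    [[-0.05,0.3,0],0.02],
    [[-0.1,0.9,0],0.06],
    [[-0.2,1.7,0],0.1],
    [[-0.35,2.5,0],0.13],
    [[-0.45,3.3,0],0.13],
    [[-0.55,3.9,0],0.13],
    [[-0.57,4.3,0],0.13],
    [[-0.57,4.44,0],0.13],
    [[-0.57,4.44,0],0.13],
    [[-0.57,4.44,0],0.13],
  ],
)

```text
time: 23.8
tool_pos: [0.4726, 0.0418, 0.2271]
tool_rot: [-3.141, -0.0, 3.116]
contact_force: [-0.2, 0.1, -4.0]
opening: 0.0597
grip_force: 14.0
```

```bash
python3 go.py .472 .0428 .162 3.116; python3 chk.py top8|tail -n +2
```

```text
t 23.8 tcp [0.4726 0.0418 0.2271] [-3.1413 -0.0005  3.1159] q [-0.0733  0.2654  1.6832 -0.0003  1.1935 -1.6183] open 0.05965677550406401
shift [0.0104 0.0166 1.0846] spin -6.971468597605224e-05 rows 1.04134877849776 0.0003728058073585681
[312 180  18  28 328] z 0.107 x [0.1624 0.0637 0.1121] y [ 0.0317 -0.0317 -0.0006]
[312 180  18  28 328] z 0.165 x [0.1538 0.059  0.1055] y [ 0.0303 -0.0305 -0.0006]
```

The low carton is at the stop (centre ≈ 0.108). Lowering the tall one.

Call:
step_arm(
  motion=[
    [[0.01,0.02,0.3],0],
    [[0.01,0.02,0.65],0],
    [[0.01,0.02,0.9],0],
    [[0.01,0.02,1.0],0],
    [[0.01,0.02,1.05],0],
    [[0.01,0.02,1.08],0],
    [[0.01,0.02,1.08],0],
  ],
)

```text
time: 24.72
tool_pos: [0.4722, 0.0438, 0.1629]
tool_rot: [3.142, 0.001, 3.117]
contact_force: [-0.5, -0.9, -3.6]
opening: 0.0601
grip_force: 14.0
```

Call:
step_arm(
  motion=[
    [[0,0,0.03],0],
    [[0,0,0.06],0],
    [[0,0,0.08],0],
    [[0,0,0.08],0],
  ],
  squeeze=7,
)

```text
time: 25.22
tool_pos: [0.472, 0.0439, 0.1577]
tool_rot: [3.141, -0.0, 3.117]
contact_force: [-0.2, -0.7, -3.9]
opening: 0.06
grip_force: 7.0
```

Call:
step_arm(
  motion=[
    [[0,0,0.02],0],
    [[0,0,0.03],0],
    [[0,0,0.03],0],
  ],
)

```text
time: 25.6
tool_pos: [0.4724, 0.0439, 0.1562]
tool_rot: [3.141, 0.001, 3.117]
contact_force: [1.6, 0.4, -2.6]
opening: 0.0597
grip_force: 7.0
```

Call:
step_arm(
  motion=[
    [[0,0,0.02],0],
    [[0,0,0.04],0],
    [[0,0,0.04],0],
  ],
)

```text
time: 25.98
tool_pos: [0.4736, 0.0438, 0.1548]
tool_rot: [3.142, 0.004, 3.117]
contact_force: [2.1, 0.2, 5.3]
opening: 0.06
grip_force: 7.0
```

Call:
step_arm(
  motion=[
    [[0,0,0.02],0],
    [[0,0,0.03],0],
    [[0,0,0.03],0],
  ],
)

```text
time: 26.35
tool_pos: [0.4743, 0.0438, 0.1536]
tool_rot: [3.142, 0.006, 3.117]
contact_force: [3.6, 1.5, 8.3]
opening: 0.0598
grip_force: 7.0
```

Call:
step_arm(
  motion=[
    [[0,0,0.02],0],
    [[0,0,0.03],0],
    [[0,0,0.03],0],
  ],
  squeeze=4,
)

```text
time: 26.72
tool_pos: [0.4732, 0.0439, 0.1509]
tool_rot: [3.142, 0.003, 3.117]
contact_force: [3.5, 0.5, 4.7]
opening: 0.0599
grip_force: 4.0
```

Call:
step_arm(
  motion=[
    [[0,0,0],0],
    [[0,0,0],0],
    [[0,0,0],0],
    [[0,0,0],0],
    [[0,0,0],0],
    [[0,0,-0.3],0],
    [[0,0,-0.9],0],
    [[0,0,-1.5],0],
    [[0,0,-1.5],0],
  ],
  hand=0,
)

```text
time: 27.85
tool_pos: [0.4734, 0.0438, 0.2426]
tool_rot: [-3.141, 0.006, 3.117]
contact_force: [-0.0, -0.1, -0.0]
opening: 0.0919
grip_force: 0.0
```

```bash
python3 go.py .47 -.2 .24 3.116; python3 chk.py top9|tail -n +2
```

```text
t 27.85 tcp [0.4734 0.0438 0.2426] [-3.1414  0.0058  3.1169] q [-0.0692  0.2492  1.6599  0.0001  1.2267 -1.6153] open 0.09189067474397168
shift [-0.0435 -4.0636  0.0439] spin 0.0008667195597267252 rows 3.901471274734667 0.004634863955757889
[312 180  18  28 326] z 0.107 x [0.1624 0.0637 0.1124] y [ 0.0317 -0.0317 -0.0005]
[312 180  18  28 326] z 0.165 x [0.1538 0.059  0.1058] y [ 0.0303 -0.0305 -0.0006]
[311 210   7  28 172] z 0.107 x [ 0.0565 -0.041   0.0063] y [0.0347 0.01   0.021 ]
[311 210   7  28 172] z 0.165 x [ 0.0521 -0.0414  0.0039] y [0.0333 0.0095 0.0201]
[323 210   8  28 167] z 0.107 x [ 0.0566 -0.0409  0.007 ] y [-0.0072 -0.0352 -0.0212]
[323 210   8  28 167] z 0.165 x [ 0.0522 -0.0413  0.0046] y [-0.007  -0.0338 -0.0204]
```

Call:
step_arm(
  motion=[
    [[0,-1,0],0],
    [[0,-2,0],0],
    [[0,-3,0],0],
    [[0,-4,0],0],
    [[0,-4,0],0],
    [[0,-4,0],0],
    [[0,-4,0],0],
    [[0,-4,0],0],
    [[0,-4,0],0],
    [[0,-4,0],0],
  ],
)

```text
time: 29.15
tool_pos: [0.4662, -0.1957, 0.2401]
tool_rot: [-3.142, 0.0, 3.117]
contact_force: [0.3, 0.3, 0.8]
opening: 0.0919
grip_force: 0.0
```

```bash
python3 chk.py top10|tail -n +2
```

```text
[312 180  18  50 605] z 0.107 x [ 0.1624 -0.0131  0.0715] y [ 0.0317 -0.0317 -0.0003]
[312 180  18  50 605] z 0.165 x [ 0.1538 -0.0147  0.0665] y [ 0.0303 -0.0305 -0.0003]
```

Call:
step_arm(
  motion=[
    [[0,0,0],0],
    [[0,0,0],0],
    [[0,0,0],0],
    [[0,0,0],0],
    [[0,0,0],0],
    [[0,0,0],0],
    [[0,0,0],0],
    [[0,0,0],0],
    [[0,0,0],0],
    [[0,0,0],0],
  ],
)

```text
time: 30.45
tool_pos: [0.4661, -0.196, 0.24]
tool_rot: [3.142, 0.0, 3.117]
contact_force: [0.5, -1.2, 0.3]
opening: 0.0918
grip_force: 0.0
```

```bash
python3 chk.py top11|tail -n +2; python3 - <<'E'
from h import *
d=load("top11"); im=d["pixels"][195:275,215:280]; h=cv2.cvtColor(im,cv2.COLOR_RGB2HSV)
m=cv2.inRange(h,(0,0,125),(180,45,255)); n,l,st,ce=cv2.connectedComponentsWithStats(m)
for i in range(1,n):
    if 60<st[i,4]<900: p=onz(d,ce[i]+[215,195],.105)[0]; v=p[:2]-[.55,.314]; print("tins",st[i],R.from_euler("z",-.069).apply([*v,0]))
E
```

```text
[312 180  18  50 605] z 0.107 x [ 0.1624 -0.0131  0.0715] y [ 0.0317 -0.0317 -0.0003]
[312 180  18  50 605] z 0.165 x [ 0.1538 -0.0147  0.0665] y [ 0.0303 -0.0305 -0.0003]
tins [ 18  41  20  19 301] [-0.0386  0.      0.    ]
```

```bash
python3 -c "
from cell import robot
print(robot.hand_in())"
```

```text
the job is handed in; nothing more can be done
None
```

I handed the job in at about 30.5 s, with no verdict returned: in the last top-camera check the tin stood in the tray's free space, the low carton was at the stop and the tall one against it, both at rest; the brief let-go on the raised part of the track was not measured for either carton.

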